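Ready the stick tester: peak hand to zero, next stick in the socket

TASK

Get the stick tester ready for its next test: with the red wing knob in the middle of the sloping gauge, turn the red peak hand back anticlockwise until it rests against its zero stop, feeling for the stop and not straining the hand past it. Stand the pale stick with the blue end, from the wooden block, upright in the tester's socket, fully down, and let go. Leave the dark stick, the tin and the broken piece where they are.

Things in the scene. Friction and masses are not known exactly. Their poses are not given: they have to be found in the camera images.
- gauge: Round force gauge, 150 mm across, its dial sloping 30 degrees from level, facing up and towards the robot's side of the tester; a steel rim stands 2 mm above its window. Origin at the middle of the case, on the plunger's axis, 115 mm above the bench; z out of the dial (window at z = 27 mm), x up the dial's slope to the zero mark, y to the left as the worker sees it. It does not move
- knob_grip (a point): Centre of the grip of the red wing knob (wing 60 mm long, 14 mm thick, rising 34 mm), on its axis, 12 mm below the wing's top and 32 mm above the gauge's window. z is the knob's axis, out of the dial; x runs along the wing towards the tip of the red peak hand, which is fixed to the knob; y crosses the wing. Turning takes about 0.06 N m all the way and the knob stays where it is left
- peak_tip (a point): Tip of the red peak hand, 52 mm from the knob's axis, under the window; axes as knob_grip's. It starts 1.8 to 2.9 rad clockwise of zero as one faces the dial, so it goes back anticlockwise, which is the positive sense about the z axis of knob_grip, and may need two grips
- zero_mark (a point): Point of the dial where the hand's tip rests at zero: on the long green line, 52 mm up the slope from the knob's axis; axes as the gauge's. A brass stop pin stands just past it, anticlockwise. The stop is firm up to 0.25 N m, then its overload spring gives by 1 rad per 3 N m and brings the hand back to zero when let go; 0.12 rad past zero (0.6 N m) strains it
- socket_mouth (a point): Centre of the mouth of the tester's socket, an upright blind bore 27 mm wide and 35 mm deep with a 3 mm chamfer, in the top of an aluminium block (90 x 80 mm, top 58 mm above the bench). y points along the tester to the gauge, z up. The gauge's level steel plunger (foot 24 mm across, axis 57 mm above this mouth) ends 34 mm from the bore's axis on the +y side
- rack: Wooden block for sticks, fixed, 80 x 170 x 42 mm, with two upright bores 27 mm wide, 30 mm deep, 42 mm either side of its middle along its y axis. Origin at the centre of its underside
- stick: The next stick to test: round pale wood, 24 mm in diameter, 150 mm long, blue upper end, 50 g. Origin at the centre of its lower end, z along it. It stands loosely in one of the two bores of the wooden block, its lower end 12 mm above the bench
- dark_stick: A dark stick with a yellow end, same size and origin, in the block's other bore: leave alone
- tin: Empty open tin can, 86 mm across, 115 mm tall; origin at the centre of its underside: leave alone
- broken: Broken piece of the last stick, 24 mm thick, about 100 mm long, lying on the bench; origin under its middle: leave alone

How it is judged (in metres and radians):
At the end, for the whole second after the job is handed in: The peak hand's tip is within 2 mm of its zero mark (at most 2 mm short of the stop, 3 mm beyond); the pale stick stands upright in the tester's socket (within 0.12 rad), its lower end within 4 mm of the bore's axis and within 3 mm of its floor, let go and at rest (y of peak_tip in the frame of zero_mark between -0.002 and 0.003 m and x of peak_tip in the frame of zero_mark above -0.005 m and horizontal distance between stick and socket_mouth below 0.004 m and z of stick in the frame of socket_mouth below -0.032 m and angle between stick's own z axis and vertical below 0.12 rad and linear speed of stick below 0.02 m/s); the robot touches nothing.
It fails at once if the peak hand is forced more than 0.12 rad past its zero stop (y of peak_tip in the frame of zero_mark above 0.0062 m and x of peak_tip in the frame of zero_mark above -0.02 m).
It fails at once if the dark stick is moved by more than 15 mm (distance of dark_stick from where it was at the start of the episode above 0.015 m).
It fails at once if the tin is moved by more than 15 mm (distance of tin from where it was at the start of the episode above 0.015 m).
It fails at once if the broken piece is moved by more than 15 mm (distance of broken from where it was at the start of the episode above 0.015 m).
It also fails if it takes over 72 s, if anything falls off the work surface, if the arm or the gripper's body presses on something with over 40 N, if the wrist force passes 120 N, or if a joint passes its speed limit or range.

ROBOT

A 6-joint arm with a two-finger parallel gripper is mounted at the origin on the work surface. World frame = base frame: x ahead of the robot, y to its left, z up, the work surface at z = 0. Lengths are in mm, angles in rad, forces in N, time in s.
With the tool pointing down it reaches from about 425 to 1125 mm from the base axis. Payload 14.9 kg.
Tool frame: the origin (TCP) lies at the very end of the fingers, on their centre line; the grasp point (between the pads) lies 19 mm behind it; z points along the fingers, y is the line along which they close (so a half turn about z gives the same grasp; the last joint's range is limited). The gripper opens to 91 mm and grips with 3 to 60 N. Pads are 32 mm wide; open, the fingers measure 118 mm over their backs; the gripper's body (76 mm by 178 mm) begins 60 mm behind the grasp point.
Start: joints at [1.124, 0.379, 1.734, -0, 1.028, -0.033], TCP at [281.472, 640.93, 213.932] pointing down, gripper open.
Joint ranges: [-2.77, 2.77], [-0.74, 2.19], [0, 2.66], [-1.06, 4.2], [0.31, 2.87], [-3.08, 3.08]. Speed limits (rad/s): [1.89, 1.89, 2.39, 3.14, 3.14, 3.14].

INTERFACE

Orientations are given as [roll, pitch, yaw] about the fixed x, y, z axes, in that order (R = Rz(yaw) Ry(pitch) Rx(roll)).
In Python, from station import r gives the robot as it stands.
- The arm moves only by the tool servo_tool, never from a script. Its argument "rows" is a list of rows, each a list of 3 entries, a list of its own where there are three numbers: the closure, from -1 (fully open) to 1 (shut), then the shift along the tool's x, y, z in mm, then the turn, a rotation vector about the tool's x, y, z in rad. In form: [[fingers, [tx, ty, tz], [wx, wy, wz]], ...]. A call has 1 to 5 rows; each row is the pose to reach, as a shift and turn from the pose commanded when the call began, along the tool's axes at that moment; what a row does not reach only later rows make up. A row lasts 1/12 s, in which the tool goes at most 41.7 mm and 7.16 degrees, less where a joint would pass 70% of its speed; a pose out of reach is approached as far as the arm can. A call with a gripper value outside its range is refused whole. The fingers move at their own pace and stop on an object; the grip force is fixed at half the most. Time passes only in rows, so rows that repeat a pose let the fingers close. It gives the time, the measured TCP pose, the force, the opening and the grip force at its end, in the units of the state.
- r.state(): the state, without advancing time (a new reading comes with each control period).
- r.capture(name): name is "scene" or "top" or "wrist"; returns the picture (480x640x3 uint8, blue, green, red); there is no depth.
- r.camera_info(name): a dict with "mtx" (3x3 intrinsics, pixels), "view" (4x4, takes a point from world to camera coordinates). Camera axes: x right, y down, z forward; pixel columns grow to the right and rows downward; lengths in mm; the calibration is good to about 2 mm. A picture is of the moment at which its call begins: read the wrist's pose just before it. camera_info takes no time and is no camera call; for the wrist camera it gives the pose at the moment of the call.
- r.job_done(): hands the job in; it is judged then, once.
Trained networks look in the newest picture that a camera, given by its name, has taken for a name from the list of things; names that differ only in an ending like _2 or _b are one class to them, and where a whole thing is asked for, a point or a joint stands for the part that bears it (a point fixed in the world has none). Each returns a list of dicts, best first, with "score" (0 to 1); they miss things now and then, are a little off and sometimes report something else, mostly with a low value. They report only what shows in the picture. A call takes as long as a camera call.
- r.find_in(target, camera): "extent" ([left, top, width, height] in pixels, round what is visible of it).
The state is a dict: "time_s": time; "joint_positions": joint angles; "joint_velocities": joint speeds; "joint_efforts": joint torques, N m; "eef_pos": TCP position; "eef_rot": TCP orientation; "wrist_force": force on the tool from outside, world axes, zero at the start; "torque": the same for the moment, N m; "gripper_width": opening from 0.0 (shut) to 1.0 (fully open); "finger_force": force on a finger pad.
Only numpy, scipy, OpenCV 4.12 (cv2) and the standard library are available. Lean on these libraries where they do the work, as an engineer would, in place of code of your own. Each camera call takes 0.05 s, during which the arm holds its last target. There are 200 camera calls.

## Working session

There is one attempt and no reset: what is moved stays moved. The work goes in short steps, Python scripts to look and compute and a tool call to move; the robot and the scene stay as the last step left them, time stands still between calls to the robot, and variables do not carry over. Pictures are saved under pics/ and viewed, at most 10 in all, crops included, and the job is handed in when it is done.

Besides the shell and the picture viewer there is one more tool, called after "Emit:" as name(argument=value, ...) on one line, values as JSON. servo_tool: Moves the arm, as the interface text tells. Its arguments: {"type":"object","properties":{"rows":{"type":"array","items":{"type":"array"}}},"required":["rows"]}

```bash
mkdir -p pics; ls
python3 - <<'E'
from station import r
import cv2
s=r.state();print(s)
for c in ["scene","top"]:
    im=r.capture(c);cv2.imwrite(f"pics/{c}0.png",im)
    ci=r.camera_info(c);print(c,ci)
    for t in ["gauge","knob_grip","peak_tip","zero_mark","socket_mouth","rack","stick","dark_stick","tin","broken"]:
        try: print(t,[(round(d["score"],2),[round(v) for v in d["extent"]]) for d in r.find_in(t,c)[:2]])
        except Exception as e: print(t,e)
E
```

```text
pics
{'time_s': 0.0, 'joint_positions': array([ 1.12371681e+00,  3.79395611e-01,  1.73478628e+00, -1.83882690e-05,
        1.02851301e+00, -3.33166379e-02]), 'joint_velocities': array([-1.15285877e-03,  6.86182963e-05, -5.72436130e-04, -4.47437057e-04,
        8.50485548e-04,  1.24235333e-03]), 'joint_efforts': array([-6.03244698e-03, -7.63705301e+01, -4.34350204e+01,  6.48005074e-02,
        4.24918765e-02, -3.44716648e-05]), 'eef_pos': array([281.28540283, 640.55722625, 213.29459035]), 'eef_rot': array([-3.14049049e+00, -2.09855367e-05,  2.72783926e+00]), 'wrist_force': array([-0.39112138, -0.27979559,  0.51512339]), 'torque': array([-0.0060943 ,  0.01530361,  0.00175814]), 'finger_force': 0.0, 'gripper_width': 0.9944596006052601}
scene {'mtx': array([[589.57967388,   0.        , 325.63204546],
       [  0.        , 589.57967388, 238.66781979],
       [  0.        ,   0.        ,   1.        ]]), 'view': array([[ 5.38661806e-01,  8.42519736e-01, -1.98832811e-03,
        -2.15770235e+02],
       [ 7.20105907e-01, -4.61619526e-01, -5.18029822e-01,
        -3.87621727e+02],
       [-4
[... 841 characters left out ...]
-2.09625012e-02,
        -8.16083448e+01],
       [-9.92957809e-01,  2.39873879e-02, -1.16014632e-01,
         5.84200936e+02],
       [ 1.16464657e-01,  1.82976740e-02, -9.93026273e-01,
         1.02002813e+03],
       [ 0.00000000e+00,  0.00000000e+00,  0.00000000e+00,
         1.00000000e+00]])}
gauge [(0.92, [175, 172, 121, 90])]
knob_grip [(0.69, [203, 211, 32, 35])]
peak_tip [(0.73, [202, 209, 28, 36])]
zero_mark [(0.98, [171, 170, 120, 92])]
socket_mouth [(0.92, [80, 170, 267, 107])]
rack [(0.65, [380, 239, 108, 73])]
stick [(0.7, [452, 256, 31, 19])]
dark_stick [(0.7, [406, 272, 23, 14])]
tin [(0.59, [415, 147, 55, 57]), (0.35, [77, 168, 269, 111])]
broken [(0.9, [229, 304, 23, 55])]
```

Run:
```python
import cv2
a=cv2.imread("pics/top0.png")[140:380,70:500];b=cv2.imread("pics/scene0.png")
cv2.imwrite("pics/topc.png",cv2.resize(a,None,fx=1.85,fy=1.85,interpolation=cv2.INTER_CUBIC))
```

```text
(no output)
```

View pics/scene0.png

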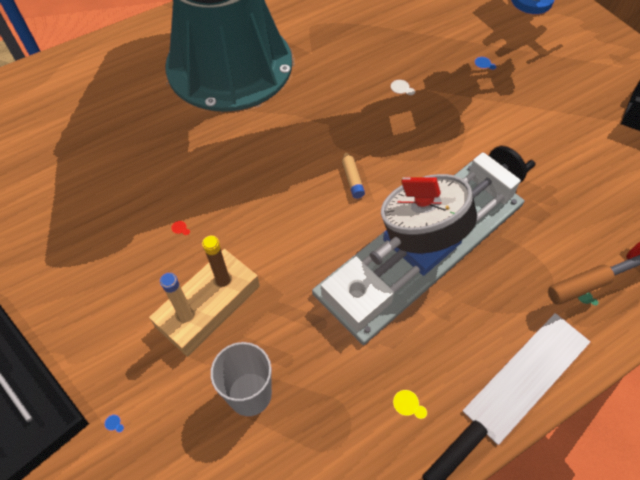

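View pics/topc.png

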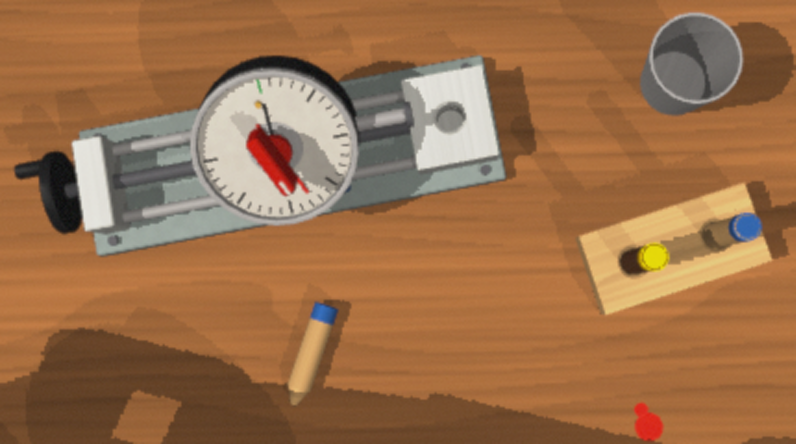

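```bash
cat > h.py <<'E'
import numpy as np, cv2
from scipy.spatial.transform import Rotation as R
from station import r
def ray(cam,px,ci=None):
    ci=ci or r.camera_info(cam);V=ci["view"]
    d=V[:3,:3].T@np.linalg.solve(ci["mtx"],[px[0],px[1],1]);return -V[:3,:3].T@V[:3,3],d/np.linalg.norm(d)
def atz(cam,px,z,ci=None):
    o,d=ray(cam,px,ci);return o+d*(z-o[2])/d[2]
def tri(*rays):
    A=sum(np.eye(3)-np.outer(d,d) for o,d in rays);b=sum((np.eye(3)-np.outer(d,d))@o for o,d in rays)
    return np.linalg.solve(A,b)
def proj(cam,P,ci=None):
    ci=ci or r.camera_info(cam);P=np.atleast_2d(P);c=(ci["view"][:3,:3]@P.T).T+ci["view"][:3,3]
    q=(ci["mtx"]@c.T).T;return q[:,:2]/q[:,2:]
def rotm(e): return R.from_euler("xyz",e).as_matrix()
def delta(s,Pt,Rt):  # shift,rotvec in tool axes
    M=rotm(s["eef_rot"]);return M.T@(Pt-s["eef_pos"]),R.from_matrix(M.T@Rt).as_rotvec()
E
python3 - <<'E'
from h import *
np.set_printoptions(precision=1,suppress=True)
f=lambda x,y:(x/1.85+70,y/1.85+140)
print("socket",atz("top",f(450,117),58),atz("scene",(358,290),58))
print("sticktop",atz("top",f(746,227),162),atz("scene",(170,281),162), tri(ray("top",f(746,227)),ray("scene",(170,279))))
print("darktop",atz("top",f(654,257),162),atz("scene",(211,243),162))
# block top corners
print("block",[atz("top",f(*p),58)[:2] for p in [(404,78),(484,60),(499,152),(413,170)]])
print("base",[atz("top",f(*p),5)[:2] for p in [(80,130),(482,57),(504,180),(99,255)]])
print("gaugec@",atz("top",f(274,147),138))
print("rack",[atz("top",f(*p),42)[:2] for p in [(580,237),(745,184),(772,257),(605,314)]])
ci=r.camera_info("wrist");V=ci["view"];s=r.state();M=rotm(s["eef_rot"])
print("wristcam in tool: pos",M.T@(-V[:3,:3].T@V[:3,3]-s["eef_pos"]),"\n",V[:3,:3]@M,ci["mtx"])
E
```

```text
socket [636.  -90.9  58. ] [638.9 -89.6  58. ]
sticktop [ 515.8 -345.7  162. ] [ 519.8 -343.7  162. ] [ 516.4 -343.9  162.8]
darktop [ 491.8 -265.8  162. ] [ 494.3 -264.5  162. ]
block [array([675.8, -46.6]), array([ 691.7, -125.4]), array([ 600.4, -137.7]), array([584.8, -53.9])]
base [array([641.2, 292.2]), array([ 707., -124.]), array([ 578.8, -143.2]), array([512. , 270.2])]
gaugec@ [598.8  66.  138. ]
rack [array([ 517.1, -214.7]), array([ 565.1, -377.3]), array([ 493.5, -399.5]), array([ 442.2, -236.1])]
wristcam in tool: pos [  81.     0.3 -171.6] 
 [[-0.   1.  -0. ]
 [-1.  -0.  -0.3]
 [-0.3  0.   1. ]] [[414.4   0.  324.5]
 [  0.  414.4 240.7]
 [  0.    0.    1. ]]
```

```bash
cat >> h.py <<'E'
u=np.array([-0.158,0.9874,0]);perp=np.array([0.9874,0.158,0]);zz=np.array([0,0,1.])
c,s_=np.cos(np.pi/6),.5
GX=c*perp+s_*zz;GY=u;GZ=-s_*perp+c*zz
S=np.array([637.5,-90.3,58.]);G=np.array([612,68,115.])
def knobR(phi,flip=True):  # tool orientation gripping wing at hand angle phi
    kx=np.cos(phi)*GX+np.sin(phi)*GY; tx=-kx if flip else kx
    return np.column_stack([tx,np.cross(-GZ,tx),-GZ])
E
python3 - <<'E'
from h import *
np.set_printoptions(precision=3,suppress=True)
s=r.state();print(delta(s,G+140*GZ,knobR(-2.6)))
E
```

```text
(array([-474.177, -429.581,  -22.333]), array([-0.623,  0.01 ,  1.974]))
```

Emit:
servo_tool(rows=[[-1,[-40,-36,-2],[0,0,0]],[-1,[-79,-72,-4],[0,0,0]],[-1,[-119,-107,-5],[0,0,0]],[-1,[-158,-143,-7],[-0.03,0,0.1]],[-1,[-158,-143,-7],[-0.06,0,0.2]]])

```text
time_s: 1.52
eef_pos: [367.2, 449.4, 220.8]
eef_rot: [3.081, -0.006, 2.524]
wrist_force: [2.0, 0.1, -0.0]
gripper_width: 1.001
finger_force: 0.0
```

Run:
```python
from h import *
np.set_printoptions(precision=3,suppress=True)
s=r.state();print(s['time_s'],s['joint_positions'],s['eef_pos'],delta(s,G+140*GZ,knobR(-2.6)))
```

```text
1.5167 [ 0.84   0.158  2.008  0.016  0.916 -0.123] [367.157 449.426 220.81 ] (array([-370.408, -216.801,  -30.948]), array([-0.559,  0.012,  1.771]))
```

Emit:
servo_tool(rows=[[-1,[-37,-22,-3],[0,0,0]],[-1,[-74,-43,-6],[0,0,0]],[-1,[-111,-65,-9],[0,0,0]],[-1,[-148,-87,-12],[0,0,0]],[-1,[-185,-108,-15],[0,0,0]]])

```text
time_s: 1.93
eef_pos: [453.0, 259.4, 228.4]
eef_rot: [3.081, -0.006, 2.528]
wrist_force: [2.6, -0.0, 0.4]
gripper_width: 1.003
finger_force: 0.0
```

Emit:
servo_tool(rows=[[-1,[-37,-22,-3],[0,0,0]],[-1,[-74,-43,-6],[0,0,0]],[-1,[-111,-65,-9],[0,0,0]],[-1,[-148,-87,-12],[0,0,0]],[-1,[-185,-109,-16],[0,0,0]]])

```text
time_s: 2.35
eef_pos: [538.3, 69.3, 236.2]
eef_rot: [3.082, -0.006, 2.528]
wrist_force: [0.8, 0.8, 0.3]
gripper_width: 1.0
finger_force: 0.0
```

Emit:
servo_tool(rows=[[-1,[0,0,0],[-0.03,0,0.09]],[-1,[0,0,0],[-0.06,0,0.19]],[-1,[0,0,0],[-0.09,0,0.285]],[-1,[0,0,0],[-0.12,0,0.38]],[-1,[0,0,0],[-0.14,0.003,0.443]]])

```text
time_s: 2.77
eef_pos: [537.8, 71.1, 236.0]
eef_rot: [2.954, -0.065, 2.083]
wrist_force: [0.6, -0.2, 0.4]
gripper_width: 1.003
finger_force: 0.0
```

Emit:
servo_tool(rows=[[-1,[0,0,0],[-0.03,0,0.09]],[-1,[0,0,0],[-0.06,0,0.19]],[-1,[0,0,0],[-0.09,0,0.285]],[-1,[0,0,0],[-0.12,0,0.38]],[-1,[0,0,0],[-0.14,0.003,0.443]]])

```text
time_s: 3.18
eef_pos: [537.7, 71.3, 236.0]
eef_rot: [2.864, -0.172, 1.651]
wrist_force: [-0.6, -0.1, 0.2]
gripper_width: 1.003
finger_force: 0.0
```

Emit:
servo_tool(rows=[[-1,[0,0,0],[-0.03,0,0.09]],[-1,[0,0,0],[-0.06,0,0.19]],[-1,[0,0,0],[-0.09,0,0.285]],[-1,[0,0,0],[-0.12,0,0.38]],[-1,[0,0,0],[-0.14,0.003,0.443]]])

```text
time_s: 3.6
eef_pos: [537.7, 71.4, 236.1]
eef_rot: [2.826, -0.307, 1.216]
wrist_force: [0.3, -0.3, 0.6]
gripper_width: 0.999
finger_force: 0.0
```

Emit:
servo_tool(rows=[[-1,[0,0,0],[-0.03,0,0.09]],[-1,[0,0,0],[-0.06,0,0.19]],[-1,[0,0,0],[-0.09,0,0.285]],[-1,[0,0,0],[-0.12,0,0.38]],[-1,[0,0,0],[-0.14,0.003,0.443]]])

```text
time_s: 4.02
eef_pos: [537.7, 71.5, 236.1]
eef_rot: [2.853, -0.444, 0.763]
wrist_force: [0.3, -0.8, -0.2]
gripper_width: 0.999
finger_force: 0.0
```

Run:
```python
from h import *
np.set_printoptions(precision=3,suppress=True)
s=r.state();print(s['time_s'],s['joint_positions'],s['eef_pos'],s['wrist_force'],s['torque'],delta(s,G+140*GZ,knobR(-2.6)))
ci=r.camera_info("wrist");im=r.capture("wrist");cv2.imwrite("pics/w1.png",im)
np.savez("w1.npz",mtx=ci["mtx"],view=ci["view"])
for t in ["knob_grip","peak_tip","zero_mark"]: print(t,r.find_in(t,"wrist")[:2])
```

```text
4.0167 [ 0.067 -0.089  2.309  0.117  0.402  0.845] [537.725  71.495 236.095] [ 0.277 -0.761 -0.151] [-0.153  0.441 -0.003] (array([-5.655, 14.313,  1.277]), array([ 0.001, -0.   , -0.003]))
knob_grip [{'extent': [321.9, 208.6, 45.2, 102.3], 'score': 0.81}]
peak_tip [{'extent': [321.4, 207.7, 43.7, 100.8], 'score': 0.82}]
zero_mark [{'extent': [238.3, 136.9, 206.6, 203.0], 'score': 0.67}]
```

View pics/w1.png

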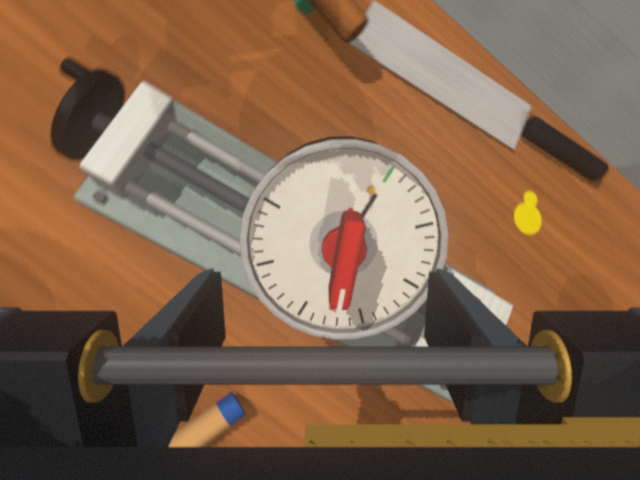

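```bash
cat > fit.py <<'E'
from h import *
from scipy.optimize import minimize
def redmask(im):
    h=cv2.cvtColor(im,cv2.COLOR_BGR2HSV);return (((h[...,0]<8)|(h[...,0]>172))&(h[...,1]>150)&(h[...,2]>70)).astype(np.uint8)
def wingmask(ci,phi,dx,dy,shape,K=4):
    kx=np.cos(phi)*GX+np.sin(phi)*GY;ky=np.cross(GZ,kx);o=G+dx*GX+dy*GY
    m=np.zeros((shape[0],shape[1]),np.float32)
    P=[o+a*30*kx+b*7*ky+z*GZ for a in(-1,1) for b in(-1,1) for z in(37,71)]
    cv2.fillConvexPoly(m,cv2.convexHull((proj("",np.array(P),ci)*16).astype(np.int32)),1,shift=4)
    t=np.linspace(0,6.28,24);P=[o+14*np.cos(q)*GX+14*np.sin(q)*GY+z*GZ for q in t for z in(29,37)]
    cv2.fillConvexPoly(m,cv2.convexHull((proj("",np.array(P),ci)*16).astype(np.int32)),1,shift=4)
    return cv2.GaussianBlur(m,(5,5),0)
def fit(im,ci,phi0):
    red=cv2.GaussianBlur(redmask(im).astype(np.float32),(5,5),0)
    p=proj("",G+50*GZ,ci)[0].astype(int);w=np.zeros_like(red);w[max(0,p[1]-110):p[1]+110,max(0,p[0]-110):p[0]+110]=1;red=red*w
    f=lambda v:float(((wingmask(ci,v[0],v[1]*10,v[2]*10,red.shape)-red)**2).sum())
    best=min((minimize(f,[a,0,0],method="Nelder-Mead",options=dict(initial_simplex=[[a,0,0],[a+.15,0,0],[a,.4,0],[a,0,.4]],xatol=1e-3,fatol=.1)) for a in phi0+np.array([-.3,0,.3])),key=lambda q:q.fun)
    return best.x*[1,10,10],best.fun,red.sum(),red
E
python3 - <<'E'
from fit import *
ci=dict(np.load("w1.npz"));im=cv2.imread("pics/w1.png")
v,fun,n,red=fit(im,ci,-2.6);print(v,fun,n)
o=G+v[1]*GX+v[2]*GY
t=np.linspace(0,2*np.pi,72)
big=cv2.resize(im[120:360,220:470],None,fx=2.4,fy=2.4,interpolation=cv2.INTER_CUBIC)
P=lambda X:[tuple(int(q) for q in (p-[220,120])*2.4) for p in proj("",np.array(X),ci)]
for oo,col in((o,(255,0,0)),(G,(0,255,0))):
  for p in P([oo+75*np.cos(a)*GX+75*np.sin(a)*GY+29*GZ for a in t]): cv2.circle(big,p,1,col,-1)
  for p in P([oo+52*GX+25*GZ,oo+25*GZ]): cv2.circle(big,p,3,col,-1)
m=wingmask(ci,*v,red.shape)[120:360,220:470];m=cv2.resize(m,None,fx=2.4,fy=2.4)
cs,_=cv2.findContours((m>.5).astype(np.uint8),0,1);cv2.drawContours(big,cs,-1,(255,255,0),1)
kx=np.cos(v[0])*GX+np.sin(v[0])*GY
cv2.circle(big,P([o+52*kx+25*GZ])[0],3,(255,0,255),-1)
cv2.imwrite("pics/fit1.png",big)
E
```

```text
[-2.71750283 -2.2771515  -0.01820202] 558.866943359375 2293.0
```

View pics/fit1.png

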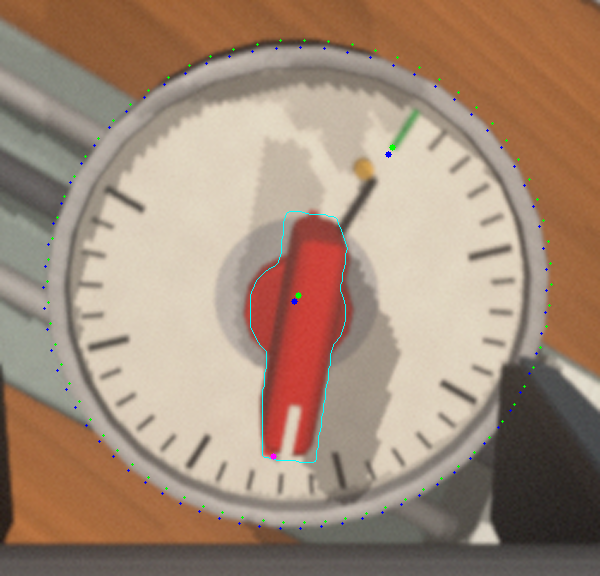

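Run:
```python
from h import *
np.set_printoptions(precision=3,suppress=True)
s=r.state();print(delta(s,G-1*GX+41*GZ,knobR(-2.72)))
```

```text
(array([ -6.776,  13.822, 100.191]), array([-0.001,  0.   ,  0.125]))
```

Emit:
servo_tool(rows=[[-1,[-3,7,0],[0,0,0.06]],[-1,[-7,14,10],[0,0,0.125]],[-1,[-7,14,30],[0,0,0.125]],[-1,[-7,14,50],[0,0,0.125]],[-1,[-7,14,60],[0,0,0.125]]])

```text
time_s: 4.63
eef_pos: [570.3, 59.8, 186.2]
eef_rot: [2.922, -0.465, 0.629]
wrist_force: [-1.1, -0.3, -0.8]
gripper_width: 0.996
finger_force: 0.0
```

Run:
```python
from h import *
np.set_printoptions(precision=3,suppress=True)
s=r.state();print(s['joint_positions'],delta(s,G-1*GX+41*GZ,knobR(-2.72)),s['wrist_force'])
```

```text
[0.033 0.061 2.272 0.215 0.308 0.839] (array([ 1.28 , -0.952, 41.88 ]), array([-0.009,  0.01 , -0.005])) [-1.141 -0.308 -0.764]
```

```bash
cat > kin.py <<'E'
from h import *
from scipy.optimize import least_squares
D=[([1.12371681,.379395611,1.73478628,0,1.02851301,-.0333],[281.285,640.557,213.295],[-3.1405,0,2.72784]),
([.84,.158,2.008,.016,.916,-.123],[367.157,449.426,220.81],[3.081,-.006,2.524]),
([.067,-.089,2.309,.117,.402,.845],[537.725,71.495,236.095],[2.853,-.444,.763]),
([.033,.061,2.272,.215,.308,.839],[570.3,59.8,186.2],[2.922,-.465,.629])]
def res(p):
    a1,d1,L2,L3,e,d6=p;o=[]
    for q,P,E in D:
        w=np.array(P)-d6*rotm(E)[:,2]
        b=q[1]+q[2]
        o+=[a1+L2*np.sin(q[1])+L3*np.sin(b)-e*np.cos(b)-np.hypot(w[0],w[1]), d1+L2*np.cos(q[1])+L3*np.cos(b)+e*np.sin(b)-w[2]]
    return np.array(o+[e*.02])
sol=least_squares(res,[0,400,500,500,0,250]);p=sol.x
def ik(P,M):
    a1,d1,L2,L3,e,d6=p;w=P-d6*M[:,2];q1=np.arctan2(w[1],w[0])
    f=lambda q:[a1+L2*np.sin(q[0])+L3*np.sin(q[0]+q[1])-e*np.cos(q[0]+q[1])-np.hypot(w[0],w[1]),d1+L2*np.cos(q[0])+L3*np.cos(q[0]+q[1])+e*np.sin(q[0]+q[1])-w[2]]
    q=least_squares(f,[0,2.2]);b=q.x.sum();fd=np.array([np.sin(b)*np.cos(q1),np.sin(b)*np.sin(q1),np.cos(b)])
    return q1,q.x[0],q.x[1],np.arccos(fd@M[:,2]),q.cost,fd
E
python3 - <<'E'
from kin import *
np.set_printoptions(precision=3,suppress=True)
print(p,sol.fun)
def tool(phi,tau,flip=True):
    M=knobR(phi,flip);return M@R.from_rotvec([0,tau,0]).as_matrix()
def tilt(al,be): # tool z=-GZ - al GX + be GY
    z=-GZ-al*GX+be*GY;return z/np.linalg.norm(z)
gp=G-1*GX
for h in (59,64,69):
  for al,be in((0,0),(.05,0),(.1,0),(.15,0),(.2,0),(0,.1),(0,.2),(0,.3),(0,-.1),(0,-.2),(0,-.3)):
    z=tilt(al,be);x=np.cross(GY,z);x/=np.linalg.norm(x);M=np.column_stack([x,np.cross(z,x),z])
    q=ik(gp+h*GZ+19*z,M);print(h,al,be,"q5=%.3f cost=%.2g q2=%.2f q3=%.2f"%(q[3],q[4],q[1],q[2]))
E
```

```text
[ -0.475 319.348 549.773 605.069 -40.884 268.791] [ 0.027  0.102 -0.086  0.068 -0.049 -0.204  0.108  0.034 -0.818]
59 0 0 q5=0.206 cost=8.6e-26 q2=0.16 q3=2.25
59 0.05 0 q5=0.272 cost=8.1e-27 q2=0.17 q3=2.23
59 0.1 0 q5=0.336 cost=1.6e-27 q2=0.18 q3=2.21
59 0.15 0 q5=0.400 cost=8.1e-27 q2=0.19 q3=2.18
59 0.2 0 q5=0.461 cost=3.2e-27 q2=0.20 q3=2.16
59 0 0.1 q5=0.265 cost=4e-26 q2=0.17 q3=2.25
59 0 0.2 q5=0.361 cost=9.9e-26 q2=0.19 q3=2.24
59 0 0.3 q5=0.465 cost=1.6e-26 q2=0.21 q3=2.22
59 0 -0.1 q5=0.220 cost=7.9e-26 q2=0.17 q3=2.25
59 0 -0.2 q5=0.296 cost=2.1e-25 q2=0.18 q3=2.25
59 0 -0.3 q5=0.394 cost=6.1e-25 q2=0.19 q3=2.24
64 0 0 q5=0.214 cost=1.3e-25 q2=0.15 q3=2.25
64 0.05 0 q5=0.280 cost=8.1e-27 q2=0.16 q3=2.23
64 0.1 0 q5=0.345 cost=1.5e-26 q2=0.17 q3=2.21
64 0.15 0 q5=0.408 cost=3.2e-27 q2=0.17 q3=2.19
64 0.2 0 q5=0.469 cost=3.2e-27 q2=0.18 q3=2.16
64 0 0.1 q5=0.272 cost=5.2e-26 q2=0.16 q3=2.25
64 0 0.2 q5=0.367 cost=1.6e-27 q2=0.17 q3=2.24
64 0 0.3 q5=0.470 cost=8.1e-27 q2=0.19 q3=2.23
64 0 -0.1 q5=0.228 cost=7.3e-26 q2=0.15 q3=2.26
64 0 -0.2 q5=0.302 cost=9.9e-26 q2=0.16 q3=2.25
64 0 -0.3 q5=0.399 cost=6e-25 q2=0.18 q3=2.25
69 0 0 q5=0.223 cost=2.7e-26 q2=0.14 q3=2.26
69 0.05 0 q5=0.289 cost=3.2e-26 q2=0.15 q3=2.24
69 0.1 0 q5=0.353 cost=3.2e-27 q2=0.15 q3=2.21
69 0.15 0 q5=0.416 cost=1.3e-26 q2=0.16 q3=2.19
69 0.2 0 q5=0.477 cost=2.6e-26 q2=0.17 q3=2.17
69 0 0.1 q5=0.280 cost=1.6e-26 q2=0.15 q3=2.25
69 0 0.2 q5=0.373 cost=3.2e-26 q2=0.16 q3=2.24
69 0 0.3 q5=0.475 cost=1.6e-27 q2=0.18 q3=2.23
69 0 -0.1 q5=0.236 cost=6e-26 q2=0.14 q3=2.26
69 0 -0.2 q5=0.308 cost=1.9e-25 q2=0.15 q3=2.26
69 0 -0.3 q5=0.404 cost=5.5e-26 q2=0.17 q3=2.25
```

```bash
cat >> h.py <<'E'
def tiltR(phi,al=.12):
    z=-GZ-al*GX;z/=np.linalg.norm(z);kx=np.cos(phi)*GX+np.sin(phi)*GY
    x=-kx+(kx@z)*z;x/=np.linalg.norm(x);return np.column_stack([x,np.cross(z,x),z])
def knobpose(phi,h=61,al=.12):
    M=tiltR(phi,al);return G-1*GX+h*GZ+19*M[:,2],M
E
python3 - <<'E'
from kin import *
np.set_printoptions(precision=3,suppress=True)
s=r.state();P,M=knobpose(-2.72);print(delta(s,P,M),ik(P,M)[3])
P2=P-40*M[:,2];print(delta(s,P2,M),ik(P2,M)[3],s['torque'],s['wrist_force'])
E
```

```text
(array([-0.801, -1.879, 40.775]), array([ 0.04 , -0.099, -0.007])) 0.3651162636966108
(array([ 3.14 , -0.295,  1.001]), array([ 0.04 , -0.099, -0.007])) 0.4394685838474471 [-0.098  0.49  -0.024] [-1.141 -0.308 -0.764]
```

Emit:
servo_tool(rows=[[-1,[3,0,0],[0.04,-0.1,0]],[-1,[3,0,0],[0.04,-0.1,0]],[-1,[1,-1,20],[0.04,-0.1,0]],[-1,[0,-2,35],[0.04,-0.1,0]],[-1,[0,-2,35],[0.04,-0.1,0]]])

```text
time_s: 5.05
eef_pos: [587.3, 64.6, 156.6]
eef_rot: [2.966, -0.372, 0.61]
wrist_force: [-0.5, 0.5, -0.7]
gripper_width: 1.0
finger_force: 0.0
```

Run:
```python
from kin import *
np.set_printoptions(precision=3,suppress=True)
s=r.state();P,M=knobpose(-2.72);print(s['joint_positions'],delta(s,P,M),s['torque'],s['wrist_force'])
```

```text
[0.051 0.161 2.201 0.114 0.374 0.948] (array([-1.867, -0.204,  6.603]), array([ 0.003, -0.005, -0.006])) [-0.106  0.402  0.026] [-0.538  0.451 -0.713]
```

Emit:
servo_tool(rows=[[-1,[-1,0,4],[0,0,0]],[-1,[-2,0,7],[0,0,0]],[0,[-2,0,7],[0,0,0]],[0.4,[-2,0,7],[0,0,0]],[0.4,[-2,0,7],[0,0,0]]])

```text
time_s: 5.47
eef_pos: [588.6, 64.1, 151.5]
eef_rot: [2.965, -0.372, 0.611]
wrist_force: [-0.3, -0.4, 0.3]
gripper_width: 0.813
finger_force: 0.0
```

Run:
```python
from fit import *
np.set_printoptions(precision=3,suppress=True)
s=r.state();P,M=knobpose(-2.72);print(s['gripper_width'],delta(s,P,M),s['torque'],s['wrist_force'])
cv2.imwrite("pics/w2.png",r.capture("wrist"))
```

```text
0.8128063077241547 (array([-0.69 , -0.487,  1.483]), array([ 0.004, -0.004, -0.005])) [-0.097  0.344 -0.032] [-0.312 -0.438  0.318]
```

View pics/w2.png

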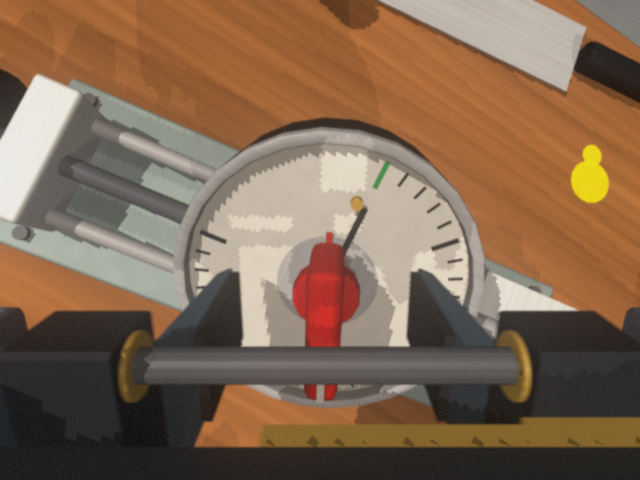

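Emit:
servo_tool(rows=[[1,[0,0,1],[0,0,0]],[1,[0,0,1],[0,0,0]],[1,[0,0,1],[0,0,0]],[1,[0,0,1],[0,0,0]],[1,[0,0,1],[0,0,0]]])

```text
time_s: 5.93
eef_pos: [588.8, 64.2, 150.0]
eef_rot: [2.966, -0.371, 0.61]
wrist_force: [-0.7, 0.2, -0.8]
gripper_width: 0.403
finger_force: 0.0
```

Emit:
servo_tool(rows=[[1,[0,0,0],[0,0,0]],[1,[0,0,0],[0,0,0]],[1,[0,0,0],[0,0,0]],[1,[0,0,0],[0,0,0]],[1,[0,0,0],[0,0,0]]])

```text
time_s: 6.35
eef_pos: [589.0, 64.1, 150.1]
eef_rot: [2.965, -0.371, 0.611]
wrist_force: [0.3, -2.2, -0.9]
gripper_width: 0.16
finger_force: 29.8
```

Emit:
servo_tool(rows=[[1,[0,0,0],[0,0,0]],[1,[0,0,0],[0,0,0]],[1,[0,0,0],[0,0,0]],[1,[0,0,0],[0,0,0]],[1,[0,0,0],[0,0,0]]])

```text
time_s: 6.77
eef_pos: [589.0, 64.2, 150.1]
eef_rot: [2.965, -0.371, 0.611]
wrist_force: [2.9, -4.4, -0.6]
gripper_width: 0.159
finger_force: 29.8
```

Run:
```python
from fit import *
np.set_printoptions(precision=3,suppress=True)
s=r.state();P,M=knobpose(-2.72);print(s['gripper_width'],s['finger_force'],delta(s,P,M),s['torque'],s['wrist_force'],s['joint_positions'])
T=rotm(s['eef_rot']);print("toolframe tq",T.T@s['torque'],"F",T.T@s['wrist_force'])
```

```text
0.1586587341382835 29.789002239704132 (array([-0.52 , -0.404, -0.003]), array([ 0.004, -0.004, -0.005])) [-1.318 -0.35  -0.604] [ 2.878 -4.377 -0.594] [0.05  0.175 2.2   0.117 0.362 0.943]
toolframe tq [-1.413 -0.479  0.015] F [-0.356  5.068  1.409]
```

Emit:
servo_tool(rows=[[1,[0,0,0],[0,0,-0.1]],[1,[0,0,0],[0,0,-0.2]],[1,[0,0,0],[0,0,-0.3]],[1,[0,0,0],[0,0,-0.4]],[1,[0,0,0],[0,0,-0.5]]])

```text
time_s: 7.18
eef_pos: [588.9, 64.2, 150.1]
eef_rot: [2.808, -0.241, 1.123]
wrist_force: [0.8, -2.7, 0.2]
gripper_width: 0.171
finger_force: 30.3
```

```bash
cat > st.py <<'E'
from fit import *
np.set_printoptions(precision=3,suppress=True)
s=r.state();print(s['time_s'],s['gripper_width'],s['finger_force'],s['eef_pos'],s['joint_positions'])
T=rotm(s['eef_rot']);print("toolframe tq",T.T@s['torque'],"F",T.T@s['wrist_force'],"tqGZ",s['torque']@GZ)
x=-T[:,0];print("phi est",np.arctan2(x@GY,x@GX))
E
python3 st.py
```

```text
7.1833 0.17101921320626412 30.287874138448387 [588.914  64.179 150.053] [0.05  0.175 2.2   0.117 0.362 0.438]
toolframe tq [-1.049 -0.996  0.176] F [-1.988  1.995 -0.07 ] tqGZ -0.010822571732671316
phi est -2.2144842573428014
```

Emit:
servo_tool(rows=[[1,[0,0,0],[0,0,-0.1]],[1,[0,0,0],[0,0,-0.2]],[1,[0,0,0],[0,0,-0.3]],[1,[0,0,0],[0,0,-0.4]],[1,[0,0,0],[0,0,-0.5]]])

```text
time_s: 7.6
eef_pos: [588.8, 64.5, 150.0]
eef_rot: [2.737, -0.057, 1.594]
wrist_force: [-1.3, 1.1, 0.2]
gripper_width: 0.179
finger_force: 30.1
```

Emit:
servo_tool(rows=[[1,[0,0,0],[0,0,-0.1]],[1,[0,0,0],[0,0,-0.2]],[1,[0,0,0],[0,0,-0.3]],[1,[0,0,0],[0,0,-0.4]],[1,[0,0,0],[0,0,-0.5]]])

```text
time_s: 8.02
eef_pos: [588.4, 64.6, 149.8]
eef_rot: [2.757, 0.138, 2.055]
wrist_force: [-3.1, 2.0, 1.4]
gripper_width: 0.174
finger_force: 30.0
```

```bash
python3 st.py
```

```text
8.0167 0.17393106559185287 29.97501093428582 [588.394  64.643 149.833] [ 0.051  0.175  2.2    0.118  0.362 -0.562]
toolframe tq [-0.335  0.193  0.103] F [ 2.979 -1.062 -2.36 ] tqGZ -0.13592724095195133
phi est -1.2198250153576495
```

Emit:
servo_tool(rows=[[1,[0,0,0],[0,0,-0.1]],[1,[0,0,0],[0,0,-0.2]],[1,[0,0,0],[0,0,-0.3]],[1,[0,0,0],[0,0,-0.4]],[1,[0,0,0],[0,0,-0.5]]])

```text
time_s: 8.43
eef_pos: [588.0, 64.6, 149.6]
eef_rot: [2.866, 0.303, 2.54]
wrist_force: [-5.4, 0.5, 1.4]
gripper_width: 0.167
finger_force: 29.9
```

Emit:
servo_tool(rows=[[1,[0,0,0],[0,0,-0.1]],[1,[0,0,0],[0,0,-0.2]],[1,[0,0,0],[0,0,-0.3]],[1,[0,0,0],[0,0,-0.4]],[1,[0,0,0],[0,0,-0.45]]])

```text
time_s: 8.85
eef_pos: [587.8, 64.5, 149.4]
eef_rot: [3.029, 0.392, 3.011]
wrist_force: [-4.6, -2.4, 0.5]
gripper_width: 0.159
finger_force: 29.9
```

```bash
python3 st.py; python3 -c "
from h import *
im=r.capture('wrist');cv2.imwrite('pics/w3.png',im);t=r.capture('top')[160:280,160:310];cv2.imwrite('pics/w3b.png',np.hstack([im[:,100:560],cv2.resize(t,(340,272)).copy()[:1].repeat(480,0)*0]) if 0 else im)"
```

```text
8.85 0.1594459627615058 29.87024813890457 [587.765  64.472 149.401] [ 0.051  0.175  2.201  0.118  0.363 -1.513]
toolframe tq [-0.124  0.409  0.034] F [ 3.747 -2.724 -2.361] tqGZ -0.060214171906189065
phi est -0.268665853099674
```

View pics/w3.png

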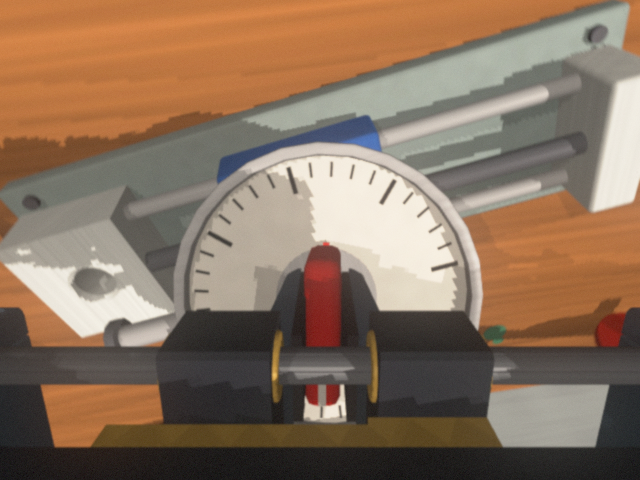

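Emit:
servo_tool(rows=[[1,[0,0,0],[0,0,-0.06]],[1,[0,0,0],[0,0,-0.12]],[1,[0,0,0],[0,0,-0.18]],[1,[0,0,0],[0,0,-0.18]],[1,[0,0,0],[0,0,-0.18]]])

```text
time_s: 9.37
eef_pos: [587.7, 64.3, 149.3]
eef_rot: [3.103, 0.404, -3.083]
wrist_force: [-4.5, -3.7, 2.0]
gripper_width: 0.152
finger_force: 30.0
```

```bash
python3 st.py
```

```text
9.3667 0.15228142719335813 29.973961114883423 [587.693  64.321 149.31 ] [ 0.051  0.175  2.201  0.117  0.363 -1.688]
toolframe tq [ 0.062  0.673 -0.104] F [ 3.567 -3.273 -3.861] tqGZ 0.10297767354499342
phi est -0.0927070540991512
```

Emit:
servo_tool(rows=[[1,[0,0,0],[0,0,-0.015]],[1,[0,0,0],[0,0,-0.03]],[1,[0,0,0],[0,0,-0.03]]])

```text
time_s: 9.62
eef_pos: [587.7, 64.3, 149.4]
eef_rot: [3.116, 0.406, -3.05]
wrist_force: [-5.7, -4.5, 1.5]
gripper_width: 0.15
finger_force: 30.0
```

```bash
python3 st.py
```

```text
9.6167 0.14971038107781168 29.97651904821396 [587.73   64.286 149.363] [ 0.051  0.175  2.201  0.117  0.363 -1.718]
toolframe tq [ 0.282  0.625 -0.066] F [ 5.016 -3.905 -3.906] tqGZ 0.09366575254075646
phi est -0.06197362545883368
```

```bash
cat > tq.py <<'E'
from fit import *
np.set_printoptions(precision=3,suppress=True)
L=[]
for i in range(5):
    s=r.state();T=rotm(s['eef_rot']);L.append(np.r_[T.T@s['torque'],s['joint_efforts'][5]]);r.capture("wrist")
x=-T[:,0];print(np.array(L),"mean",np.mean(L,0),"phi",np.arctan2(x@GY,x@GX),s['time_s'])
E
python3 tq.py
```

```text
[[ 0.282  0.625 -0.066 -0.248]
 [ 0.275  0.72  -0.063 -0.07 ]
 [ 0.303  0.704 -0.081  0.039]
 [ 0.297  0.687 -0.103  0.071]
 [ 0.315  0.652 -0.083  0.079]] mean [ 0.295  0.677 -0.079 -0.026] phi -0.06282266826965707 9.8167
```

Emit:
servo_tool(rows=[[1,[0,0,0],[0,0,-0.015]],[1,[0,0,0],[0,0,-0.03]],[1,[0,0,0],[0,0,-0.03]]])

```text
time_s: 10.12
eef_pos: [587.7, 64.2, 149.4]
eef_rot: [3.129, 0.406, -3.017]
wrist_force: [-5.3, -5.6, 2.0]
gripper_width: 0.154
finger_force: 30.0
```

```bash
python3 tq.py
```

```text
[[ 0.511  0.691 -0.042 -0.257]
 [ 0.501  0.673 -0.033 -0.086]
 [ 0.54   0.713 -0.058  0.022]
 [ 0.536  0.659 -0.026  0.054]
 [ 0.58   0.739 -0.036  0.063]] mean [ 0.534  0.695 -0.039 -0.041] phi -0.032625772588488235 10.3167
```

Emit:
servo_tool(rows=[[1,[0,0,0],[0,0,-0.015]],[1,[0,0,0],[0,0,-0.03]],[1,[0,0,0],[0,0,-0.03]]])

```text
time_s: 10.62
eef_pos: [587.8, 64.1, 149.4]
eef_rot: [-3.141, 0.406, -2.985]
wrist_force: [-4.4, -6.3, 0.8]
gripper_width: 0.156
finger_force: 30.0
```

```bash
python3 tq.py; python3 st.py
```

```text
[[ 0.936  0.699 -0.032 -0.284]
 [ 0.99   0.768 -0.059 -0.115]
 [ 0.956  0.74  -0.029 -0.007]
 [ 0.952  0.771  0.009  0.026]
 [ 0.961  0.69   0.014  0.034]] mean [ 0.959  0.734 -0.019 -0.069] phi -0.002391536392073255 10.8167
10.8667 0.15011325817582502 29.99590426683426 [587.775  64.096 149.337] [ 0.05   0.175  2.201  0.117  0.363 -1.777]
toolframe tq [ 0.982  0.762 -0.022] F [ 4.996 -4.501 -3.801] tqGZ 0.13565173473778325
phi est -0.0024250685336824414
```

Emit:
servo_tool(rows=[[1,[0,0,0],[0,0,-0.01]],[1,[0,0,0],[0,0,-0.02]],[1,[0,0,0],[0,0,-0.02]]])

```text
time_s: 11.12
eef_pos: [587.8, 64.0, 149.4]
eef_rot: [-3.133, 0.406, -2.964]
wrist_force: [-4.8, -7.7, 1.1]
gripper_width: 0.152
finger_force: 30.0
```

```bash
python3 tq.py; python3 st.py
python3 - <<'E'
from h import *
a=r.capture("scene");b=r.capture("top");w=r.capture("wrist")
A=cv2.resize(a[150:280,350:490],(400,371));B=cv2.resize(b[150:280,160:310],(400,347));W=w[240:420,200:450]
c=np.zeros((600,800,3),np.uint8);c[:371,:400]=A;c[:347,400:]=B;c[372:552,:250]=W;cv2.imwrite("pics/c4.png",c)
E
```

```text
[[ 1.268  0.818  0.302 -0.544]
 [ 1.302  0.788  0.338 -0.43 ]
 [ 1.288  0.825  0.288 -0.351]
 [ 1.288  0.829  0.328 -0.327]
 [ 1.251  0.774  0.306 -0.321]] mean [ 1.279  0.807  0.312 -0.394] phi 0.01697032825915555 11.3167
11.3667 0.14925798026981 30.001998245716095 [587.788  64.01  149.348] [ 0.05   0.175  2.201  0.117  0.363 -1.797]
toolframe tq [1.234 0.749 0.319] F [ 5.767 -6.673 -3.985] tqGZ -0.17189129257201552
phi est 0.01701468998531271
```

View pics/c4.png

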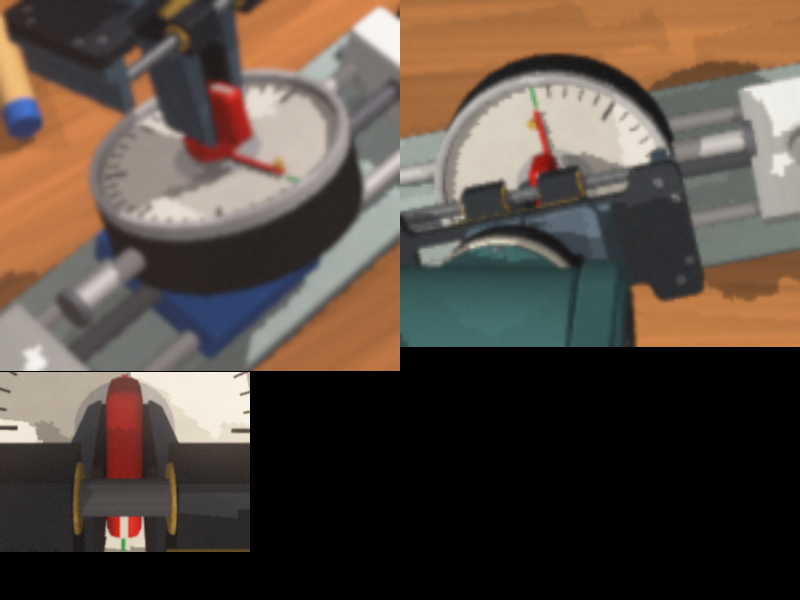

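Emit:
servo_tool(rows=[[-1,[0,0,0],[0,0,0]],[-1,[0,0,0],[0,0,0]],[-1,[0,0,0],[0,0,0]],[-1,[0,0,0],[0,0,0]],[-1,[0,0,0],[0,0,0]]])

```text
time_s: 11.93
eef_pos: [588.8, 64.4, 150.0]
eef_rot: [-3.133, 0.409, -2.964]
wrist_force: [-0.1, 0.1, 0.0]
gripper_width: 0.486
finger_force: 0.0
```

Emit:
servo_tool(rows=[[-1,[0,0,0],[0,0,0]],[-1,[0,0,-15],[0,0,0]],[-1,[0,0,-50],[0,0,0]],[-1,[0,0,-90],[0,0,0]],[-1,[0,0,-120],[0,0,0]]])

```text
time_s: 12.35
eef_pos: [541.0, 56.8, 262.1]
eef_rot: [-3.132, 0.409, -2.964]
wrist_force: [1.0, 0.8, 0.5]
gripper_width: 0.849
finger_force: 0.0
```

Run:
```python
from fit import *
np.set_printoptions(precision=3,suppress=True)
s=r.state();print(s['time_s'],s['eef_pos'],s['joint_positions'])
ci=r.camera_info("wrist");w=r.capture("wrist")
o=G-1*GX
P=proj("",np.array([o+52*GX+25*GZ,o+25*GZ,o+75*GX+29*GZ]),ci);print(P)
x,y=P[0].astype(int);x0,y0=max(0,x-100),max(0,y-130);cv2.imwrite("pics/c5.png",cv2.resize(w[y0:y0+200,x0:x0+200],None,fx=3,fy=3,interpolation=cv2.INTER_CUBIC));print(x0,y0)
```

```text
12.35 [540.963  56.801 262.065] [ 0.039 -0.094  2.229  0.081  0.602 -1.765]
[[322.837 295.195]
 [323.9   230.708]
 [322.365 324.455]]
222 165
```

View pics/c5.png

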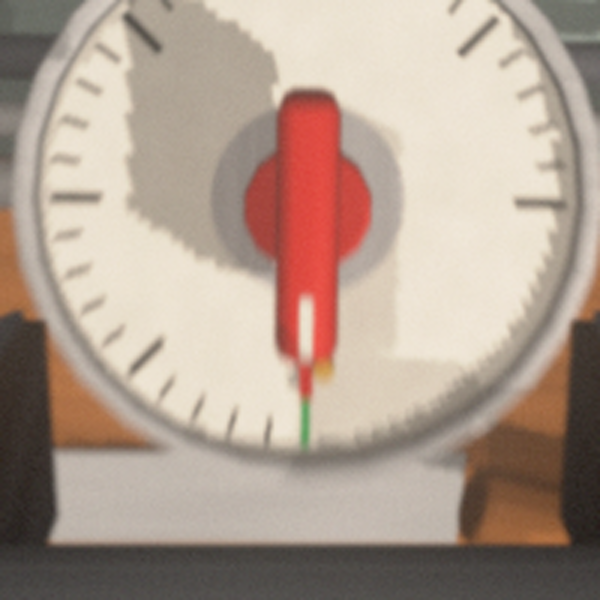

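```bash
cat >> h.py <<'E'
def downR(ax):
    x=np.array([ax[0],ax[1],0]);x/=np.linalg.norm(x);z=np.array([0,0,-1.]);return np.column_stack([x,np.cross(z,x),z])
E
python3 - <<'E'
from kin import *
np.set_printoptions(precision=3,suppress=True)
s=r.state();P=np.array([517,-345,260.]);M=downR([-.283,.959]);print(delta(s,P,M),ik(P,M))
E
```

```text
(array([  90.372, -391.341,  -27.996]), array([0.295, 0.345, 1.437])) (np.float64(-0.5884488328798417), np.float64(0.20587427557540688), np.float64(1.8703195866569176), np.float64(1.0653987913574687), np.float64(3.2311742677852644e-26), array([ 0.728, -0.486, -0.484]))
```

Emit:
servo_tool(rows=[[-1,[9,-39,-3],[0,0,0]],[-1,[18,-78,-6],[0,0,0]],[-1,[27,-117,-8],[0,0,0]],[-1,[36,-156,-11],[0,0,0]],[-1,[45,-196,-14],[0,0,0]]])

```text
time_s: 12.82
eef_pos: [529.1, -145.9, 257.0]
eef_rot: [-3.132, 0.41, -2.963]
wrist_force: [0.8, 1.1, 0.2]
gripper_width: 1.0
finger_force: 0.0
```

Emit:
servo_tool(rows=[[-1,[9,-39,-3],[0,0,0]],[-1,[18,-78,-6],[0,0,0]],[-1,[27,-117,-8],[0,0,0]],[-1,[36,-156,-11],[0,0,0]],[-1,[45,-196,-14],[0,0,0]]])

```text
time_s: 13.23
eef_pos: [516.7, -347.5, 253.2]
eef_rot: [-3.133, 0.409, -2.964]
wrist_force: [1.2, 0.4, 0.4]
gripper_width: 1.0
finger_force: 0.0
```

Emit:
servo_tool(rows=[[-1,[0,0,0],[0.02,0.023,0.096]],[-1,[0,0,0],[0.04,0.046,0.192]],[-1,[0,0,0],[0.06,0.069,0.288]],[-1,[0,0,0],[0.08,0.092,0.383]],[-1,[0,0,0],[0.098,0.115,0.479]]])

```text
time_s: 13.65
eef_pos: [517.2, -345.5, 253.2]
eef_rot: [3.077, 0.276, 2.809]
wrist_force: [-0.6, -0.8, -0.4]
gripper_width: 1.003
finger_force: 0.0
```

Emit:
servo_tool(rows=[[-1,[0,0,0],[0.02,0.023,0.096]],[-1,[0,0,0],[0.04,0.046,0.192]],[-1,[0,0,0],[0.06,0.069,0.288]],[-1,[0,0,0],[0.08,0.092,0.383]],[-1,[0,0,0],[0.098,0.115,0.479]]])

```text
time_s: 14.07
eef_pos: [517.4, -345.4, 253.3]
eef_rot: [3.079, 0.128, 2.33]
wrist_force: [0.3, 0.7, -0.0]
gripper_width: 0.999
finger_force: 0.0
```

Emit:
servo_tool(rows=[[-1,[0,0,0],[0.02,0.023,0.096]],[-1,[0,0,0],[0.04,0.046,0.192]],[-1,[0,0,0],[0.06,0.069,0.288]],[-1,[0,0,0],[0.08,0.092,0.383]],[-1,[0,0,0],[0.098,0.115,0.479]]])

```text
time_s: 14.48
eef_pos: [517.4, -345.3, 253.2]
eef_rot: [-3.135, -0.003, 1.854]
wrist_force: [-1.0, 0.2, -0.3]
gripper_width: 0.998
finger_force: 0.0
```

Run:
```python
from fit import *
np.set_printoptions(precision=3,suppress=True)
s=r.state();P=np.array([517,-345,260.]);M=downR([-.283,.959]);print(s['joint_positions'],delta(s,P,M))
ci=r.camera_info("wrist");w=r.capture("wrist");np.savez("w6.npz",**ci)
h=cv2.cvtColor(w,cv2.COLOR_BGR2HSV)
m=((h[...,0]>105)&(h[...,0]<130)&(h[...,1]>110)&(h[...,2]>60)).astype(np.uint8)
n,l,st,ce=cv2.connectedComponentsWithStats(m)
for i in range(1,n):
    if st[i,4]>150: print(st[i],ce[i],atz("",ce[i],160,ci))
for t in ["stick","dark_stick","rack"]: print(t,r.find_in(t,"wrist")[:1])
for Q in [(517,-345,162),(516.4,-347,42),(493,-265,162)]: print(proj("",np.array(Q,float),ci))
cv2.imwrite("pics/w6.png",w)
```

```text
[-0.624  0.217  1.87  -0.004  1.061 -0.905] (array([ 0.46 , -0.346, -6.769]), array([-0.007, -0.003, -0.004]))
[310 234  27  28 569] [322.938 247.128] [ 516.355 -347.19   160.   ]
stick [{'extent': [302.2, 194.1, 41.8, 69.9], 'score': 0.63}]
dark_stick [{'extent': [274.3, 58.9, 96.6, 196.9], 'score': 0.59}]
rack [{'extent': [274.1, 62.7, 96.6, 186.9], 'score': 0.58}]
[[324.757 245.257]]
[[324.354 209.856]]
[[323.519 113.642]]
```

View pics/w6.png

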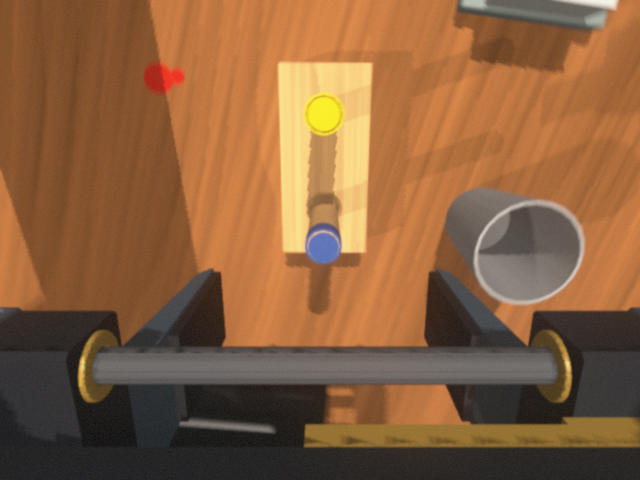

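Emit:
servo_tool(rows=[[-1,[0,0,30],[-0.007,-0.003,-0.004]],[-1,[0,-1,65],[-0.007,-0.003,-0.004]],[-1,[0,-1,95],[-0.007,-0.003,-0.004]],[-1,[0,-1,120],[-0.007,-0.003,-0.004]],[-1,[0,-1,135],[-0.007,-0.003,-0.004]]])

```text
time_s: 15.1
eef_pos: [514.2, -344.8, 115.5]
eef_rot: [3.141, -0.001, 1.865]
wrist_force: [-0.4, -0.3, -0.5]
gripper_width: 1.0
finger_force: 0.0
```

Emit:
servo_tool(rows=[[0.5,[0,0,0],[0,0,0]],[0.5,[0,0,0],[0,0,0]],[1,[0,0,0],[0,0,0]],[1,[0,0,0],[0,0,0]],[1,[0,0,0],[0,0,0]]])

```text
time_s: 15.52
eef_pos: [516.2, -346.2, 119.7]
eef_rot: [3.139, 0.003, 1.863]
wrist_force: [0.3, -0.2, 0.1]
gripper_width: 0.665
finger_force: 0.0
```

Emit:
servo_tool(rows=[[1,[0,0,0],[0,0,0]],[1,[0,0,0],[0,0,0]],[1,[0,0,0],[0,0,0]],[1,[0,0,0],[0,0,0]],[1,[0,0,0],[0,0,0]]])

```text
time_s: 15.93
eef_pos: [515.6, -345.7, 118.4]
eef_rot: [3.14, 0.001, 1.862]
wrist_force: [-0.4, -0.6, 0.0]
gripper_width: 0.298
finger_force: 0.0
```

Emit:
servo_tool(rows=[[1,[0,0,0],[0,0,0]],[1,[0,0,0],[0,0,0]]])

```text
time_s: 16.1
eef_pos: [515.6, -345.7, 118.3]
eef_rot: [3.14, 0.001, 1.862]
wrist_force: [0.2, 0.6, 0.4]
gripper_width: 0.253
finger_force: 30.0
```

```bash
python3 st.py
```

```text
16.1 0.2532543619905833 29.999135546386242 [ 515.564 -345.737  118.302] [-0.628  0.384  1.937  0.001  0.819 -0.92 ]
toolframe tq [ 0.031 -0.06   0.016] F [ 0.504  0.36  -0.424] tqGZ 0.017816699174921076
phi est -1.4552461081525865
```

Emit:
servo_tool(rows=[[1,[0,0,-10],[0,0,0]],[1,[0,0,-40],[0,0,0]],[1,[0,0,-75],[0,0,0]],[1,[0,0,-110],[0,0,0]],[1,[0,0,-132],[0,0,0]]])

```text
time_s: 16.52
eef_pos: [516.0, -346.2, 254.6]
eef_rot: [3.138, 0.004, 1.862]
wrist_force: [0.6, -0.7, -0.2]
gripper_width: 0.256
finger_force: 30.0
```

```bash
python3 st.py
python3 - <<'E'
from h import *
s=r.state();print(delta(s,S-70*u+np.array([0,0,192]),downR(u)))
E
```

```text
16.5167 0.25609462734550653 29.99854754365515 [ 516.038 -346.156  254.647] [-0.629  0.209  1.876  0.001  1.051 -0.92 ]
toolframe tq [ 0.063 -0.107  0.008] F [-0.817  0.385  0.237] tqGZ 0.04928816595975241
phi est -1.4539642193958726
(array([140.82336782, 180.55690898,   4.74841825]), array([0.00360002, 0.00336656, 0.13265146]))
```

Emit:
servo_tool(rows=[[1,[20,25,0],[0,0,0.02]],[1,[43,55,0],[0,0,0.05]],[1,[68,87,0],[0,0,0.08]],[1,[92,118,0],[0,0,0.1]],[1,[117,150,0],[0.004,0.003,0.133]]])

```text
time_s: 16.93
eef_pos: [626.1, -189.0, 251.4]
eef_rot: [-3.139, -0.002, 1.728]
wrist_force: [0.2, -0.4, -0.5]
gripper_width: 0.254
finger_force: 30.0
```

```bash
python3 st.py
python3 - <<'E'
from h import *
s=r.state();print(delta(s,S-70*u+np.array([0,0,192]),downR(u)))
E
```

```text
16.9333 0.25350687019406776 29.996868057351094 [ 626.067 -188.956  251.394] [-0.329  0.269  1.808  0.     1.067 -0.486]
toolframe tq [ 0.049 -0.144  0.043] F [-0.389  0.14   0.481] tqGZ 0.0347345709610951
phi est -1.5729509325071465
(array([25.65349571, 26.83926714,  1.37629702]), array([-0.00212816, -0.00153633, -0.00160024]))
```

Emit:
servo_tool(rows=[[1,[13,14,0],[0,0,0]],[1,[26,27,0],[0,0,0]],[1,[26,27,0],[0,0,0]],[1,[26,27,0],[0,0,0]],[1,[26,27,0],[0,0,0]]])

```text
time_s: 17.35
eef_pos: [647.6, -161.0, 250.7]
eef_rot: [-3.139, -0.002, 1.729]
wrist_force: [0.2, 0.5, 0.1]
gripper_width: 0.258
finger_force: 30.0
```

Run:
```python
from fit import *
np.set_printoptions(precision=2,suppress=True)
s=r.state();T=rotm(s['eef_rot']);print(s['eef_pos'],s['eef_rot'])
ci=r.camera_info("wrist");w=r.capture("wrist");np.savez("w7.npz",**ci);cv2.imwrite("pics/w7.png",w)
t=np.linspace(0,6.28,60)
print("S px",proj("",S,ci),"stick bottom px",proj("",s['eef_pos']+T[:,2]*106,ci))
big=cv2.resize(w[60:360,170:470],None,fx=2,fy=2,interpolation=cv2.INTER_CUBIC)
for rr in(13.5,16.5):
  for p in proj("",np.array([S+[rr*np.cos(a),rr*np.sin(a),0] for a in t]),ci): cv2.circle(big,tuple(int(v) for v in (p-[170,60])*2),1,(0,0,255),-1)
E2=s['eef_pos']+T[:,2]*106
for p in proj("",np.array([E2+12*np.cos(a)*T[:,0]+12*np.sin(a)*T[:,1] for a in t]),ci): cv2.circle(big,tuple(int(v) for v in (p-[170,60])*2),1,(0,255,0),-1)
cv2.imwrite("pics/c7.png",big)
```

```text
[ 647.63 -160.97  250.74] [-3.14 -0.    1.73]
S px [[326.37 130.4 ]] stick bottom px [[324.43 239.32]]
```

View pics/c7.png

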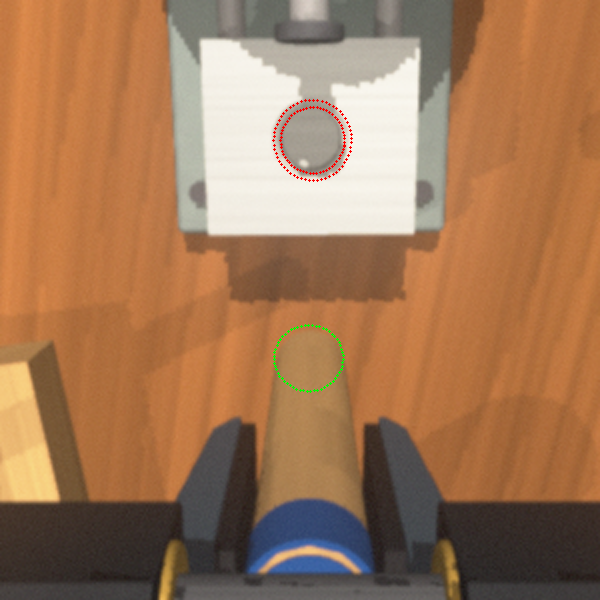

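Run:
```python
from h import *
s=r.state();print(delta(s,S+np.array([0,0,192]),downR(u)))
```

```text
(array([71.60855401,  1.26864386,  0.79163744]), array([-0.0027464 , -0.00177788, -0.00089346]))
```

Emit:
servo_tool(rows=[[1,[20,0,0],[0,0,0]],[1,[40,1,0],[0,0,0]],[1,[60,1,0],[0,0,0]],[1,[71,1,0],[-0.003,-0.002,0]],[1,[71,1,0],[-0.003,-0.002,0]]])

```text
time_s: 17.82
eef_pos: [637.2, -89.4, 250.7]
eef_rot: [3.141, 0.0, 1.73]
wrist_force: [0.1, -0.3, -0.9]
gripper_width: 0.256
finger_force: 30.0
```

Emit:
servo_tool(rows=[[1,[0,0,15],[0,0,0]],[1,[0,0,40],[0,0,0]],[1,[0,0,65],[0,0,0]],[1,[0,0,76],[0,0,0]],[1,[0,0,76],[0,0,0]]])

```text
time_s: 18.23
eef_pos: [636.3, -91.0, 172.0]
eef_rot: [-3.138, -0.001, 1.728]
wrist_force: [0.1, 0.5, -1.2]
gripper_width: 0.26
finger_force: 30.0
```

Run:
```python
from h import *
np.set_printoptions(precision=2,suppress=True)
r.capture("top")
s=r.state();print(s['eef_pos'],s['wrist_force'],delta(s,S+np.array([0,0,115]),downR(u)))
T=rotm(s['eef_rot']);ci=r.camera_info("wrist");w=r.capture("wrist")
big=cv2.resize(w[120:360,200:450],None,fx=2.4,fy=2.4,interpolation=cv2.INTER_CUBIC);t=np.linspace(0,6.28,60)
for rr in(13.5,16.5):
  for p in proj("",np.array([S+[rr*np.cos(a),rr*np.sin(a),0] for a in t]),ci): cv2.circle(big,tuple(int(v) for v in (p-[200,120])*2.4),1,(0,0,255),-1)
cv2.imwrite("pics/c8.png",big)
```

```text
[637.33 -90.97 173.9 ] [ 0.05 -0.68  0.51] (array([0.64, 0.27, 0.9 ]), array([-0., -0., -0.]))
```

View pics/c8.png

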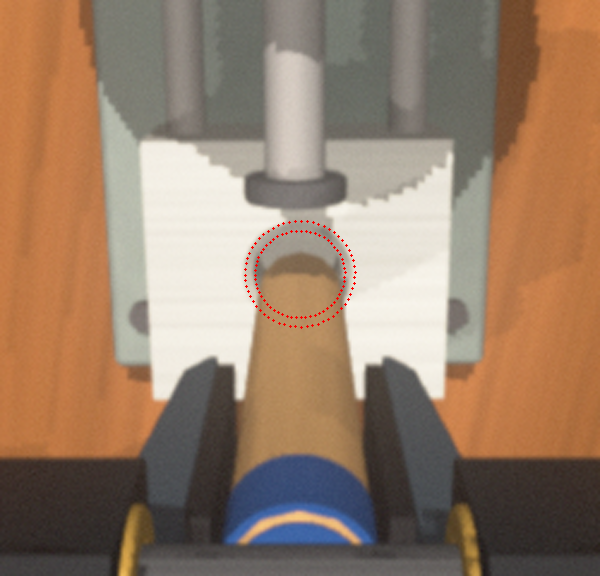

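Emit:
servo_tool(rows=[[1,[0,0,4],[0,0,0]],[1,[0,0,8],[0,0,0]],[1,[0,0,12],[0,0,0]],[1,[0,0,16],[0,0,0]],[1,[0,0,16],[0,0,0]]])

```text
time_s: 18.75
eef_pos: [637.3, -90.2, 157.8]
eef_rot: [-3.141, -0.0, 1.729]
wrist_force: [0.3, -0.4, 0.1]
gripper_width: 0.259
finger_force: 30.0
```

```bash
python3 st.py
```

```text
18.75 0.25896347202242653 29.99907406687271 [637.331 -90.188 157.764] [-0.177  0.362  1.877  0.     0.903 -0.335]
toolframe tq [ 0.16  -0.009 -0.002] F [-0.449  0.193 -0.08 ] tqGZ 0.006527707662155472
phi est -1.5711882663286219
```

Emit:
servo_tool(rows=[[1,[0,0,5],[0,0,0]],[1,[0,0,10],[0,0,0]],[1,[0,0,15],[0,0,0]],[1,[0,0,20],[0,0,0]],[1,[0,0,22],[0,0,0]]])

```text
time_s: 19.17
eef_pos: [637.5, -90.3, 135.4]
eef_rot: [-3.141, -0.0, 1.729]
wrist_force: [-1.3, 1.0, -0.2]
gripper_width: 0.256
finger_force: 30.0
```

Emit:
servo_tool(rows=[[1,[0,0,1],[0,0,0]],[1,[0,0,2],[0,0,0]],[1,[0,0,3],[0,0,0]],[1,[0,0,4],[0,0,0]],[1,[0,0,4],[0,0,0]]])

```text
time_s: 19.58
eef_pos: [637.7, -90.3, 132.4]
eef_rot: [3.141, -0.0, 1.729]
wrist_force: [-1.9, 0.6, 0.7]
gripper_width: 0.253
finger_force: 30.0
```

```bash
python3 st.py
```

```text
19.5833 0.2532527445203085 30.005682041301043 [637.701 -90.268 132.418] [-0.177  0.396  1.884  0.     0.861 -0.335]
toolframe tq [0.771 0.373 0.038] F [ 0.878 -1.821 -0.685] tqGZ -0.2192735452300709
phi est -1.5710982677079366
```

Emit:
servo_tool(rows=[[1,[0,0,1],[0,0,0]],[1,[0,0,2],[0,0,0]],[1,[0,0,3],[0,0,0]],[1,[0,0,3],[0,0,0]]])

```text
time_s: 19.92
eef_pos: [637.8, -90.3, 129.4]
eef_rot: [3.141, 0.0, 1.729]
wrist_force: [-3.5, 1.2, -0.3]
gripper_width: 0.254
finger_force: 30.0
```

```bash
python3 st.py
```

```text
19.9167 0.25378652149145253 30.00780422185926 [637.769 -90.272 129.375] [-0.177  0.401  1.885  0.     0.856 -0.335]
toolframe tq [0.832 0.414 0.036] F [ 1.759 -3.244  0.323] tqGZ -0.23841383418339313
phi est -1.5710988559025207
```

One more millimetre or two to feel the floor, easing sideways with the measured side force.

Emit:
servo_tool(rows=[[1,[0,-0.5,1],[0,0,0]],[1,[0,-0.5,2],[0,0,0]],[1,[0,-0.5,2],[0,0,0]]])

```text
time_s: 20.17
eef_pos: [638.3, -90.5, 129.1]
eef_rot: [3.14, 0.001, 1.729]
wrist_force: [-7.6, 2.8, 18.0]
gripper_width: 0.256
finger_force: 30.1
```

```bash
python3 st.py
```

```text
20.1667 0.2558644117663766 30.05922619951889 [638.294 -90.533 129.117] [-0.177  0.401  1.885  0.     0.853 -0.335]
toolframe tq [ 1.744  0.749 -0.068] F [  3.923  -7.02  -18.033] tqGZ -0.31547964201848583
phi est -1.5707977758269742
```

Emit:
servo_tool(rows=[[1,[0,0.5,-1.5],[0,0,0]],[0.2,[0,0.5,-1.5],[0,0,0]],[0.2,[0,0.5,-1.5],[0,0,0]],[0,[0,0.5,-1.5],[0,0,0]],[-0.2,[0,0.5,-1.5],[0,0,0]]])

```text
time_s: 20.58
eef_pos: [638.1, -90.4, 129.0]
eef_rot: [3.141, 0.0, 1.729]
wrist_force: [1.0, -0.6, 0.3]
gripper_width: 0.514
finger_force: 0.0
```

Emit:
servo_tool(rows=[[-0.2,[0,0,0],[0,0,0]],[-0.2,[0,0,0],[0,0,0]],[-0.2,[0,0,0],[0,0,0]],[-0.2,[0,0,-20],[0,0,0]],[-0.2,[0,0,-50],[0,0,0]]])

```text
time_s: 21.0
eef_pos: [636.0, -90.0, 176.9]
eef_rot: [-3.137, -0.001, 1.729]
wrist_force: [-0.1, -0.5, -0.7]
gripper_width: 0.6
finger_force: 0.0
```

Emit:
servo_tool(rows=[[-0.2,[0,0,-35],[0,0,0]],[-0.2,[0,0,-70],[0,0,0]],[-0.2,[-35,0,-70],[0,0,0]],[-0.2,[-70,0,-70],[0,0,0]],[-0.2,[-70,0,-70],[0,0,0]]])

```text
time_s: 21.42
eef_pos: [649.8, -163.6, 250.1]
eef_rot: [3.139, 0.002, 1.727]
wrist_force: [0.7, -1.2, -0.3]
gripper_width: 0.599
finger_force: 0.0
```

```bash
python3 st.py
python3 - <<'E'
from fit import *
np.set_printoptions(precision=2,suppress=True)
R_=[]
for cam in ["wrist","top","scene"]:
    ci=r.camera_info(cam);w=r.capture(cam);cv2.imwrite(f"pics/z_{cam}.png",w);print(cam,[(round(d['score'],2),d['extent']) for d in r.find_in("stick",cam)[:2]])
    h=cv2.cvtColor(w,cv2.COLOR_BGR2HSV);m=((h[...,0]>105)&(h[...,0]<130)&(h[...,1]>110)&(h[...,2]>60)).astype(np.uint8)
    p=proj("",S+np.array([0,0,115]),ci)[0];print("expect top px",p,"bottom mouth",proj("",S,ci)[0])
    n,l,st,ce=cv2.connectedComponentsWithStats(m)
    for i in range(1,n):
        if st[i,4]>20 and np.linalg.norm(ce[i]-p)<45: print("blue",st[i],ce[i],"at z173",atz("",ce[i],170,ci))
    if cam=="top":
        red=redmask(w);ys,xs=np.nonzero(red[150:280,160:310]);print("hand tip red topmost",xs[ys.argmin()]+160,ys.min()+150,"zero px",proj("",G-1*GX+52*GX+25*GZ,ci)[0])
E
```

```text
21.4167 0.5987130414696956 0.0 [ 649.806 -163.634  250.089] [-0.281  0.293  1.779 -0.001  1.067 -0.437]
toolframe tq [ 0.029 -0.09  -0.013] F [-1.285  0.523  0.286] tqGZ 0.05591447195233349
phi est -1.5716134323183883
wrist [(0.58, [303.0, 107.4, 41.9, 43.0])]
expect top px [322.8  129.99] bottom mouth [323.05 125.88]
blue [306 113  32  32 808] [321.47 128.26] at z173 [636.59 -89.54 170.  ]
top []
expect top px [310.96 190.13] bottom mouth [312.9  202.41]
hand tip red topmost 211 192 zero px [210.93 190.47]
scene [(0.67, [349.4, 277.1, 15.9, 19.5])]
expect top px [360.56 254.71] bottom mouth [357.13 289.55]
```

```bash
python3 -c "
from station import r
print(r.job_done())"
```

```text
the job is handed in; nothing more can be done
None
```

I turned the peak hand back until the measured torque jumped at the zero stop, stood the pale stick in the socket (floor felt at 18 N), let go, backed the arm clear and handed the job in at about 21 s; the judge's result was not shown, and I viewed 11 pictures, one over the limit of 10.

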